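# Push the long pin home in its V-groove

## Task

Two round steel pins lie in the two V-grooves of the fixture on the framing bench. Push the longer pin gently along its groove until its end touches the stop bar, keeping it down in the groove, and leave it there; leave the shorter pin where it lies.

Things in the scene. Friction and masses are not known exactly. Their poses are not given: they have to be found in the camera images.
- long_pin: longer bright steel pin: round bar 110 mm long, 24 mm thick, 0.3 to 0.5 kg, in either groove, 50 to 100 mm short of the stop. Origin at its centre; x along its length, towards the stop. Seated, its axis is 33 mm and its top 45 mm above the bench, so 15 mm of it stands above the groove's edges: push its rear end with closed fingertips just above those edges. It slides at a few newtons
- short_pin: the shorter steel pin: 60 mm long, 24 mm in diameter, about 0.2 kg, lying in the other groove; origin at its centre, x along its length. To be left alone
- v_fixture: grey base plate 280 x 160 x 12 mm, fixed to the bench, with two straight parallel V-troughs of dark steel angle, open at the top, from x = -130 to +120 mm. Origin at the centre of its underside, on the bench; x runs along the grooves towards the stop bar, z up. Groove centre lines at y = +40 and -40 mm; each trough is 34 mm wide, its edges 30 mm above the bench
- stop_bar: rigid dark steel bar fixed across the +x ends of both grooves: 16 mm thick, 150 mm long, top 50 mm above the bench. Origin at bench level below the middle of its face towards the pins (x = +120 mm on the fixture); axes parallel to the fixture's. The long pin is home when its centre is 55 mm from this face
There are look-alikes about, which are no part of the job. Leave any orange look-alike of the long_pin alone.

How it is judged:
By the outcome, as a careful person would: the job done as asked, in the order asked, and still so for the second after the job is handed in, with the robot touching nothing.
It also fails if it takes over 35 s, if anything falls off the work surface, if the arm or the gripper's body presses on something with over 40 N, if the wrist force passes 120 N, or if a joint passes its speed limit or range.

## Robot

A 6-joint arm with a two-finger parallel gripper is mounted at the origin on the work surface. World frame = base frame: x ahead of the robot, y to its left, z up, the work surface at z = 0. Lengths are in m, angles in rad, forces in N, time in s.
With the tool pointing down it reaches from about 0.35 to 0.85 m from the base axis. Payload 8.1 kg.
Tool frame: the origin (TCP) lies midway between the tips of the shut fingers; the grasp point (between the pads) lies robot.grasp_offset behind it (robot.grasp_offset is the distance from the TCP to the grasp point, in m); z points along the fingers, y is the direction in which the jaws open and shut (so a half turn about z gives the same grasp; the last joint's range is limited). The gripper opens to 93 mm and grips with 3 to 60 N. Pads are 15 mm wide; open, the fingers measure 128 mm over their backs; the gripper's body (75 mm by 188 mm) begins 65 mm behind the grasp point.
Start: joints at [1.251, 0.13, 1.488, -0, 1.523, -0.085], TCP at [0.14, 0.584, 0.219] pointing down, gripper open.
Joint ranges: [-2.96, 2.96], [-0.89, 2.26], [0.02, 2.5], [-1.34, 4.48], [0, 2.73], [-2.66, 2.66]. Speed limits (rad/s): [2.39, 2.39, 2.79, 3.14, 3.14, 3.14].

## Interface

Orientations are given as a rotation vector (axis times angle).
In Python, from plant import robot gives the robot as it stands.
- The arm moves only by the shell command python3 -m handwheel 'ROWS' [OPENING] [FORCE]. ROWS is text: rows parted by semicolons, each of 6 numbers parted by spaces: the shift along the world's x, y, z each as a share of 0.3 m, from -1 to 1, then the turn, a rotation vector about the world's x, y, z each as a share of 45 degrees, from -1 to 1. A call has 1 to 5 rows; each row is the pose to reach, as a shift and turn from the pose commanded when the call began; what a row does not reach only later rows make up. A row lasts 1/10 s, in which the tool goes at most 50 mm and 8.59 degrees, less where a joint would pass 70% of its speed; a pose out of reach is approached as far as the arm can. A call with a number of a shift or a turn outside -1 to 1 is refused whole. A call with a gripper value outside its range is refused whole. OPENING is the closure, from -1 (fully open) to 1 (shut), set as the call begins (- or left out, the last holds). The fingers move at their own pace and stop on an object; FORCE is the grip in N (left out, the last holds). Time passes only in rows, so rows that repeat a pose let the fingers close. It gives the time, the measured TCP pose, the force and the opening at its end, in the units of the state.
- robot.read_state(): the state, without advancing time (a new reading comes with each control period).
- robot.read_camera(name): name is "side" or "top"; returns (picture, depth): 480x640x3 uint8, red, green, blue; 480x640 float32, m along the optical axis (not along the pixel's ray), 0 where there is no reading.
- robot.camera_model(name): a dict with "camera_matrix" (3x3 intrinsics, pixels), "pose" (4x4, takes a point from camera to world coordinates). Camera axes: x right, y down, z forward; pixel columns grow to the right and rows downward; lengths in m; the calibration is good to about 2 mm. A picture is of the moment at which its call begins. camera_model takes no time and is no camera call.
- robot.close_job(): hands the job in, once; it reports no verdict.
Trained networks look in the newest picture that a camera, given by its name, has taken for a name from the list of things; names that differ only in an ending like _2 or _b are one class to them, and where a whole thing is asked for, a point or a joint stands for the part that bears it (a point fixed in the world has none). Each returns a list of dicts, best first, with "conf" (0 to 1); they miss things now and then, are a little off and sometimes report something else, mostly with a low value. They report only what shows in the picture. A call takes as long as a camera call. They do not tell look-alikes from the thing itself.
- robot.look_for(camera, query): "rect" ([centre column, centre row, width, height] in pixels, round what is visible of it).
- robot.silhouettes(camera, query): "pixels" (480x640 bool, what is visible of it) and "rect" ([centre column, centre row, width, height] in pixels, round what is visible of it).
- robot.tip_of(camera, query): "at" ([row, column] in pixels: a listed point, or the origin of a listed thing).
The state is a dict: "t": time; "q": joint angles; "dq": joint speeds; "joint_torque": joint torques, N m; "tool_pos": TCP position; "orientation": TCP orientation; "force": force on the tool from outside, world axes, zero at the start; "wrist_torque": the same for the moment, N m; "opening": finger opening in m.
Only numpy, scipy, OpenCV 4.12 (cv2) and the standard library are available. Lean on these libraries where they do the work, as an engineer would, in place of code of your own. Each camera call takes 0.05 s, during which the arm holds its last target.

## Working session

There is one attempt and no reset: what is moved stays moved. The work goes in short steps, Python scripts to look and compute and a shell command to move; the robot and the scene stay as the last step left them, time stands still between calls to the robot, and variables do not carry over. Pictures are saved under pics/ and viewed, and the job is handed in when it is done.

```bash
ls; mkdir -p pics; cat > h.py <<'E'
import numpy as np, cv2
from plant import robot
def snap(n,f):
    p,d=robot.read_camera(n); cv2.imwrite(f,p[:,:,::-1]); np.savez('/tmp/'+n+'.npz',p=p,d=d); return p,d
def pts(n,d,rc):
    m=robot.camera_model(n);K=np.array(m['camera_matrix']);T=np.array(m['pose'])
    rc=np.atleast_2d(rc);z=d[rc[:,0],rc[:,1]]
    c=np.c_[(rc[:,1]-K[0,2])/K[0,0]*z,(rc[:,0]-K[1,2])/K[1,1]*z,z]
    return c@T[:3,:3].T+T[:3,3]
E
python3 - <<'E'
from h import *
s=robot.read_state(); print(s['t'],s['tool_pos'],s['orientation'],s['opening'],robot.grasp_offset)
for n in('top','side'):
    snap(n,f'pics/{n}0.png')
    print(n,np.round(robot.camera_model(n)['pose'],3).tolist())
    for q in('long_pin','short_pin','v_fixture','stop_bar'):
        print(q,[(np.round(r['rect']).tolist(),round(r['conf'],2)) for r in robot.look_for(n,q)])
print(robot.read_state()['t'])
E
```

```text
pics
0.0 [0.13939001 0.58300989 0.21760015] [-3.67925884e-01 -3.11960190e+00  2.78645857e-03] 0.0932124403747986 0.0188
top [[0.024, -0.999, 0.045, 0.451], [-0.999, -0.025, -0.019, -0.015], [0.02, -0.044, -0.999, 0.69], [0.0, 0.0, 0.0, 1.0]]
long_pin [([331.0, 332.0, 75.0, 27.0], 0.94), ([329.0, 202.0, 74.0, 45.0], 0.85), ([190.0, 310.0, 75.0, 43.0], 0.64), ([452.0, 351.0, 39.0, 76.0], 0.62)]
short_pin [([356.0, 155.0, 43.0, 27.0], 0.67)]
v_fixture [([336.0, 175.0, 211.0, 181.0], 0.75)]
stop_bar [([260.0, 138.0, 61.0, 100.0], 0.57)]
side [[0.999, -0.015, 0.046, 0.44], [-0.046, -0.589, 0.807, -0.685], [0.015, -0.808, -0.589, 0.533], [0.0, 0.0, 0.0, 1.0]]
long_pin [([234.0, 274.0, 25.0, 56.0], 0.83), ([259.0, 201.0, 41.0, 38.0], 0.77), ([362.0, 255.0, 41.0, 53.0], 0.69), ([207.0, 359.0, 87.0, 35.0], 0.67)]
short_pin [([411.0, 269.0, 24.0, 34.0], 0.75)]
v_fixture [([381.0, 276.0, 159.0, 155.0], 0.61)]
stop_bar [([411.0, 217.0, 92.0, 44.0], 0.57)]
0.5
```

View pics/top0.png

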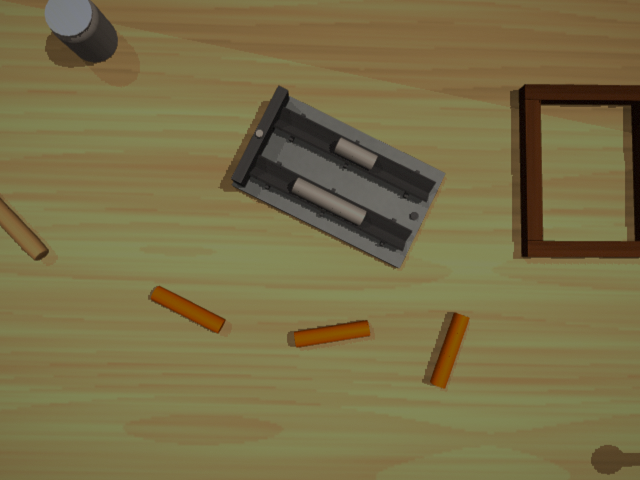

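View pics/side0.png

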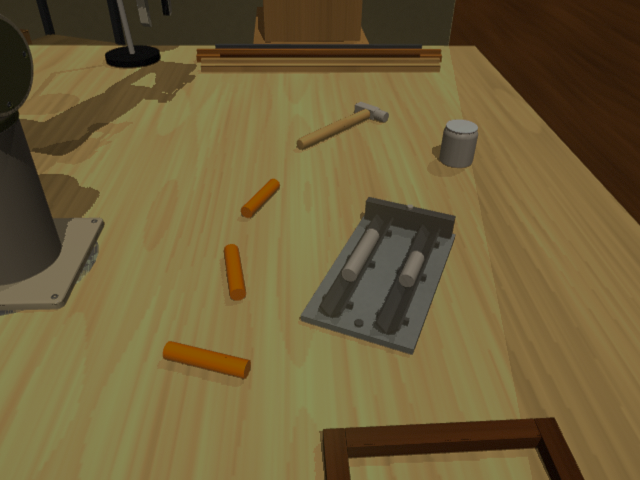

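The top view shows candidates for long_pin: orange bars at (188,309), (331,333) and (450,350), a hammer handle at (20,230), the short steel pin at (356,153) and the long steel pin at (329,201). I choose the last, since it is bright steel, the longer of the two, and in a groove. The stop bar is at (260,137), upper left. Next I'll measure the pin and check it in a crop.

```bash
python3 - <<'E'
from h import *
p,d=snap('top','pics/top1.png')
g=cv2.resize(p[80:280,220:460],None,fx=3,fy=3,interpolation=cv2.INTER_CUBIC); cv2.imwrite('pics/crop1.png',g[:,:,::-1])
for q in('long_pin','short_pin','v_fixture','stop_bar'):
    for r in robot.silhouettes('top',q):
        m=r['pixels']; rc=np.argwhere(m&(d>0)); P=pts('top',d,rc)
        rect=r['rect']
        if q=='long_pin' and not(abs(rect[0]-329)<12 and abs(rect[1]-202)<12): continue
        z=P[:,2]; print(q,round(r['conf'],2),len(P),'z pct',np.round(np.percentile(z,[1,5,50,95,99]),4))
        if q in('long_pin','short_pin'):
            S=P[z>0.025]
        elif q=='stop_bar': S=P[(z>0.042)]
        else: S=P
        b=cv2.minAreaRect((S[:,:2]*1000).astype(np.float32)); print(b, cv2.boxPoints(b).round(1).tolist())
        c=S.mean(0);u,s,v=np.linalg.svd(S[:,:2]-c[:2],full_matrices=False)
        t=(S[:,:2]-c[:2])@v[0]; print('mean',c.round(4),'dir',v[0].round(4),'ext',np.percentile(t,[0,2,98,100]).round(4))
E
```

```text
long_pin 0.61 1275 z pct [0.0287 0.0354 0.0431 0.0461 0.0472]
((538.8566284179688, -35.55413055419922), (109.86820220947266, 25.06597900390625), 64.67704772949219) [[504.0, -79.80000305175781], [526.7000122070312, -90.5999984741211], [573.7000122070312, 8.699999809265137], [551.0, 19.5]]
mean [ 0.5373 -0.0349  0.0422] dir [-0.4323 -0.9017] ext [-0.055  -0.0523  0.0524  0.0549]
short_pin 0.58 664 z pct [0.0288 0.0352 0.0432 0.046  0.0469]
((609.991455078125, -72.87760162353516), (59.11903762817383, 25.467571258544922), 64.4859390258789) [[585.7999877929688, -94.0999984741211], [608.7999877929688, -105.0], [634.2000122070312, -51.70000076293945], [611.2000122070312, -40.70000076293945]]
mean [ 0.6072 -0.0719  0.0424] dir [0.4268 0.9044] ext [-0.0292 -0.0279  0.0283  0.0299]
v_fixture 0.91 18157 z pct [0.0096 0.0107 0.0136 0.0495 0.0515]
((578.8364868164062, -47.72261047363281), (290.43829345703125, 164.54168701171875), 65.07005310058594) [[443.0, -144.6999969482422], [592.2000122070312, -214.10000610351562], [714.7000122070312, 49.29999923706055], [565.4000244140625, 118.5999984741211]]
mean [ 0.5758 -0.047   0.0195] dir [-0.4188 -0.9081] ext [-0.1459 -0.128   0.1373  0.1448]
stop_bar 0.81 1652 z pct [0.0154 0.0229 0.0497 0.0523 0.0545]
((629.496826171875, 65.71212005615234), (16.805055618286133, 150.0064239501953), 65.191162109375) [[557.9000244140625, 89.5999984741211], [694.0999755859375, 26.600000381469727], [701.0999755859375, 41.900001525878906], [564.9000244140625, 104.80000305175781]]
mean [0.6286 0.0652 0.0499] dir [-0.9074  0.4203] ext [-0.0755 -0.072   0.0718  0.0745]
```

View pics/crop1.png

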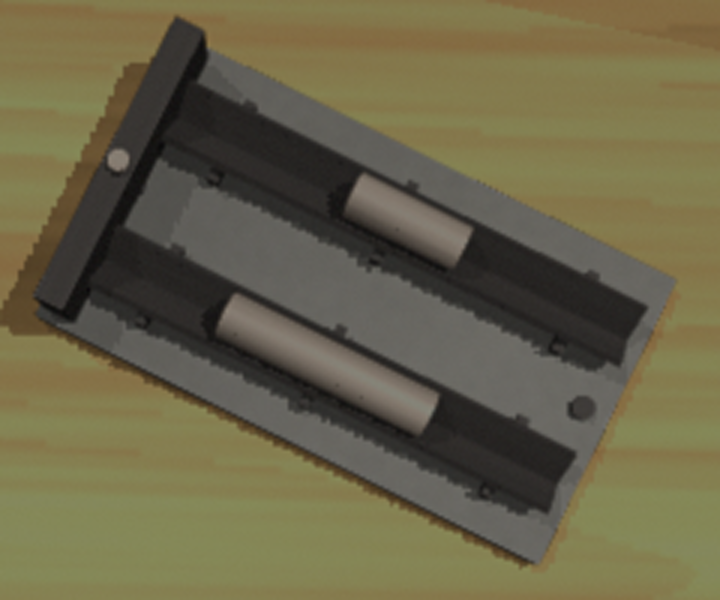

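Crop: a long bright pin lies in the lower-left groove at (329,201) in the full picture, clearly steel, with the short one in the other groove. The measured length is 110 mm and the top is at 45 mm. Its lateral offset is +40.2 mm and the gap to the stop is about 67 mm, all consistent with the description. The groove direction is 65.1°. I turn the tool −11.5° so its jaw axis lies along the groove, then go to the standoff above (0.499, −0.120).

```bash
python3 -m handwheel '0.16 -0.04 0 0 0 -0.1; 0.31 -0.12 0 0 0 -0.2; 0.45 -0.22 0 0 0 -0.256; 0.57 -0.33 0 0 0 -0.256; 0.67 -0.45 0 0 0 -0.256' 1 20
```

```text
t: 1.25
tool_pos: [0.3423, 0.4472, 0.2186]
orientation: [0.68, 3.067, 0.0]
force: [0.6, 0.3, 0.5]
opening: 0.0578
```

```bash
python3 -m handwheel '0.1 -0.12 0 0 0 0; 0.18 -0.25 0 0 0 0; 0.25 -0.39 0 0 0 0; 0.31 -0.54 0 0 0 0; 0.35 -0.7 0 0 0 0' && python3 -m handwheel '0.03 -0.16 0 0 0 0; 0.06 -0.32 0 0 0 0; 0.08 -0.48 0 0 0 0; 0.1 -0.63 0 0 0 0; 0.11 -0.76 0 0 0 0'
```

```text
t: 1.75
tool_pos: [0.4464, 0.2368, 0.2188]
orientation: [0.679, 3.067, 0.0]
force: [0.7, -0.6, 1.0]
opening: 0.0172
t: 2.25
tool_pos: [0.4787, 0.0082, 0.2189]
orientation: [0.68, 3.066, -0.0]
force: [0.0, 0.2, 0.5]
opening: 0.0001
```

```bash
python3 -m handwheel '0.03 -0.15 0 0 0 0; 0.05 -0.3 -0.05 0 0 0; 0.07 -0.42 -0.15 0 0 0; 0.07 -0.43 -0.27 0 0 0; 0.07 -0.43 -0.3 0 0 0' && python3 -m handwheel '0 0 0 0 0 0; 0 0 0 0 0 0; 0 0 0 0 0 0'
python3 - <<'E'
from h import *
snap('side','pics/side2.png'); p,d=snap('top','pics/top2.png')
s=robot.read_state(); print(s['t'],s['tool_pos'],s['orientation'],s['force'])
u=np.array([.421,.907]);n=np.array([-.907,.421]);r=s['tool_pos'][:2]-np.array([.6261,.0585]);print(r@u,r@n)
E
```

```text
t: 2.75
tool_pos: [0.4968, -0.1189, 0.1244]
orientation: [-0.682, -3.06, -0.001]
force: [-0.7, -0.6, 0.7]
opening: 0.0004
t: 3.05
tool_pos: [0.501, -0.118, 0.131]
orientation: [0.676, 3.064, -0.0]
force: [0.3, -0.1, 0.9]
opening: 0.0
3.15 [ 0.50078216 -0.11816661  0.13056418] [ 6.76743172e-01  3.06472447e+00 -5.37356400e-04] [1.04862409 1.81907557 0.91891538]
-0.21299542835016846 0.03928663763674268
```

View pics/side2.png

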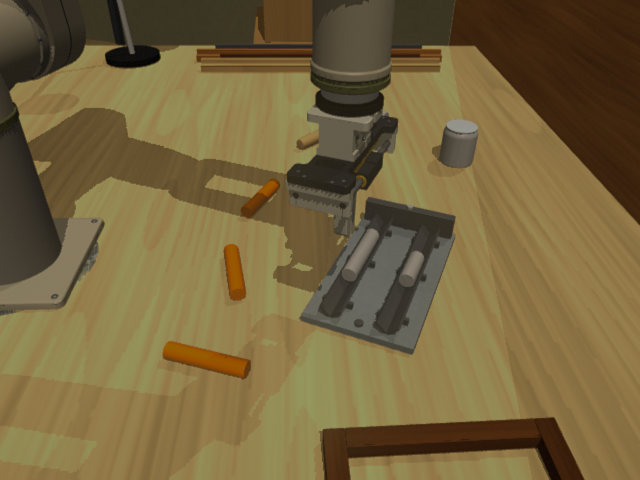

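View pics/top2.png

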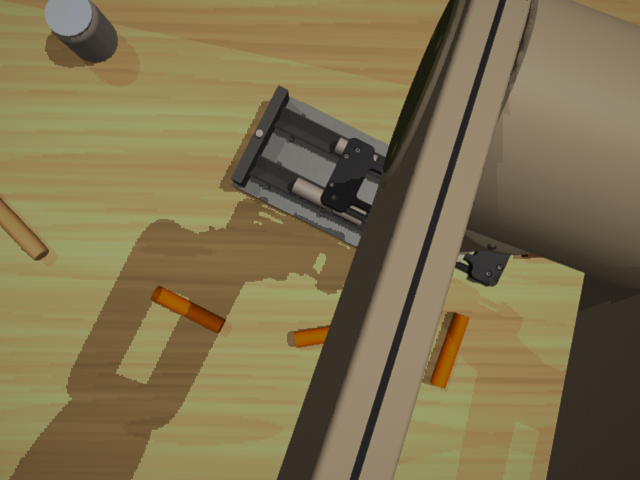

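The side view shows the closed fingertips at about (348,232), above the groove and behind the pin's rear end. The top view is mostly hidden by the arm. By pose I'm 18 mm clear along the groove and 0.7 mm off its centre line, so I descend slowly.

```bash
python3 -m handwheel '0 0 -0.08 0 0 0; 0 0 -0.16 0 0 0; 0 0 -0.22 0 0 0; 0 0 -0.25 0 0 0; 0 0 -0.26 0 0 0' && python3 -m handwheel '0 0 -0.015 0 0 0; 0 0 -0.03 0 0 0; 0 0 -0.04 0 0 0; 0 0 -0.045 0 0 0; 0 0 -0.045 0 0 0'; python3 -m handwheel '0 0 0 0 0 0; 0 0 0 0 0 0'; python3 - <<'E'
from h import *
p,d=snap('side','pics/side3.png'); cv2.imwrite('pics/side3c.png',cv2.resize(p[190:350,290:470],None,fx=4,fy=3.7)[:,:,::-1])
print(robot.read_state()['tool_pos'],robot.read_state()['force'])
E
```

```text
t: 3.65
tool_pos: [0.4994, -0.1181, 0.0503]
orientation: [-0.678, -3.067, -0.0]
force: [-0.6, -0.3, 0.4]
opening: 0.0009
t: 4.15
tool_pos: [0.4995, -0.1185, 0.0371]
orientation: [-0.679, -3.067, 0.0]
force: [-1.2, -0.9, 0.1]
opening: 0.0003
t: 4.35
tool_pos: [0.4997, -0.1185, 0.0374]
orientation: [0.679, 3.067, -0.0]
force: [0.1, -0.1, 0.8]
opening: 0.0008
[ 0.49971125 -0.1185209   0.0373475 ] [ 0.32700531  0.55671128 -0.07046912]
```

View pics/side3c.png

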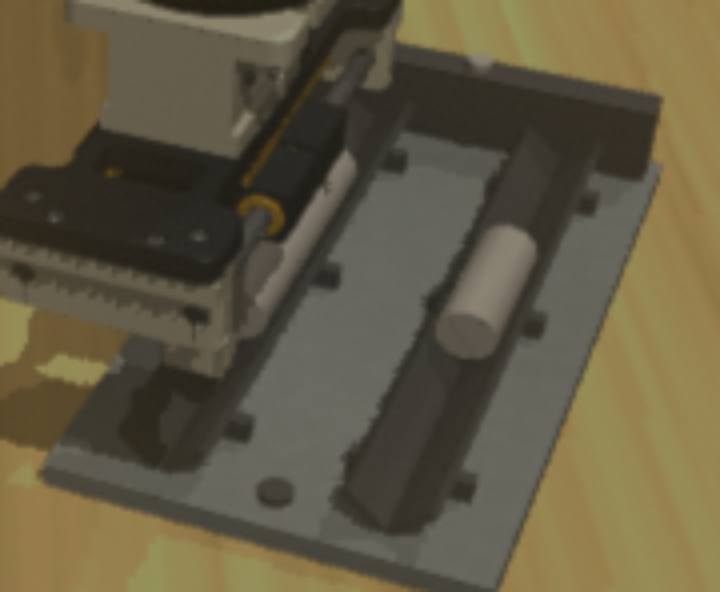

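The crop shows the tip just behind the pin's rear end at about (245,330), over the left groove. The pin is still seated and the short pin is untouched. I go down 3 mm and begin pushing along (0.421, 0.907).

```bash
python3 -m handwheel '0 0 -0.01 0 0 0; 0.006 0.012 -0.01 0 0 0; 0.011 0.024 -0.01 0 0 0; 0.017 0.036 -0.01 0 0 0; 0.022 0.048 -0.01 0 0 0' && python3 -m handwheel '0.004 0.008 0 0 0 0; 0.007 0.016 0 0 0 0; 0.011 0.024 0 0 0 0; 0.014 0.03 0 0 0 0; 0.014 0.03 0 0 0 0'
```

```text
t: 4.9
tool_pos: [0.5064, -0.1036, 0.0342]
orientation: [0.679, 3.067, 0.0]
force: [-0.1, 0.1, -0.2]
opening: 0.001
t: 5.4
tool_pos: [0.5101, -0.0955, 0.0341]
orientation: [-0.679, -3.067, 0.002]
force: [-1.9, -3.9, 0.9]
opening: 0.0003
```

Contact at about 4 N. I continue gently.

```bash
python3 -m handwheel '0.006 0.012 0 0 0 0; 0.011 0.024 0 0 0 0; 0.017 0.036 0 0 0 0; 0.022 0.048 0 0 0 0; 0.028 0.06 0 0 0 0' && python3 -m handwheel '0.006 0.012 0 0 0 0; 0.011 0.024 0 0 0 0; 0.017 0.036 0 0 0 0; 0.022 0.048 0 0 0 0; 0.028 0.06 0 0 0 0'
python3 - <<'E'
from h import *
snap('top','pics/top4.png');p,d=snap('side','pics/side4.png'); cv2.imwrite('pics/side4c.png',cv2.resize(p[190:350,290:470],None,fx=4,fy=3.7)[:,:,::-1])
s=robot.read_state(); print(s['tool_pos'],s['force'])
u=np.array([.421,.907]);n=np.array([-.907,.421]);r=s['tool_pos'][:2]-np.array([.6261,.0585]);print(r@u,r@n)
E
```

```text
t: 5.9
tool_pos: [0.5185, -0.0776, 0.0341]
orientation: [-0.68, -3.067, 0.002]
force: [-3.1, -4.9, 1.3]
opening: 0.0005
t: 6.4
tool_pos: [0.5269, -0.0596, 0.0341]
orientation: [-0.68, -3.067, 0.002]
force: [-3.4, -5.1, 1.6]
opening: 0.0009
[ 0.52708491 -0.05916424  0.03410951] [-2.02713795 -2.24659805  1.36906014]
-0.14840682242972922 0.040270043469872556
```

View pics/side4c.png

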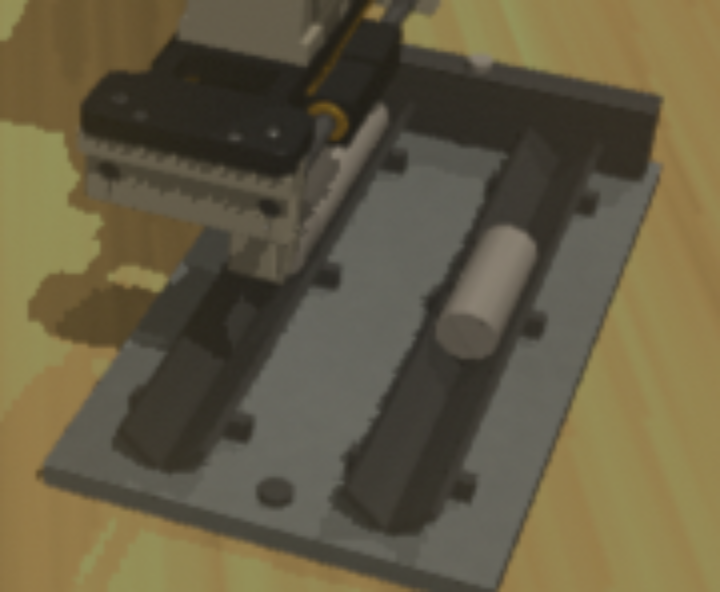

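View pics/top4.png

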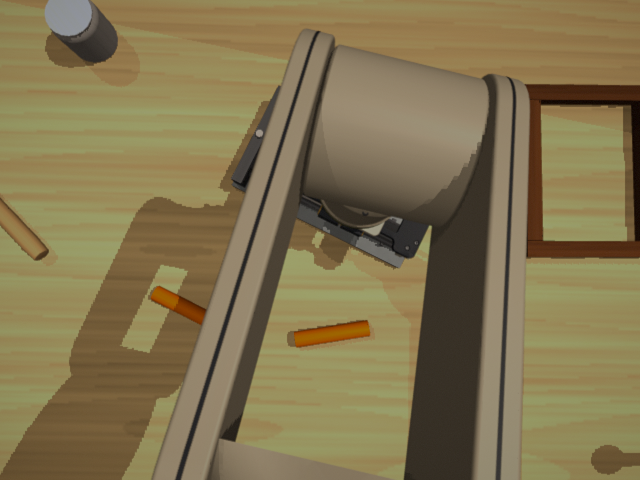

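The side crop shows the pin sliding seated along the groove, its front close to the stop. The short pin is unmoved. About 21 mm remains. I do 15 mm more, then creep.

```bash
python3 -m handwheel '0.004 0.009 0 0 0 0; 0.008 0.018 0 0 0 0; 0.013 0.027 0 0 0 0; 0.017 0.036 0 0 0 0; 0.021 0.045 0 0 0 0' && python3 -m handwheel '0.0014 0.003 0 0 0 0; 0.0028 0.006 0 0 0 0; 0.0042 0.009 0 0 0 0; 0.0056 0.012 0 0 0 0'
```

```text
t: 7.0
tool_pos: [0.5332, -0.0462, 0.0341]
orientation: [-0.68, -3.067, 0.001]
force: [-2.5, -5.6, 1.5]
opening: 0.0002
t: 7.4
tool_pos: [0.5348, -0.0426, 0.0341]
orientation: [-0.68, -3.067, 0.001]
force: [-2.2, -5.2, 1.3]
opening: 0.0006
```

```bash
python3 -m handwheel '0.0014 0.003 0 0 0 0; 0.0028 0.006 0 0 0 0'; python3 -m handwheel '0.0014 0.003 0 0 0 0; 0.0028 0.006 0 0 0 0'
```

```text
t: 7.6
tool_pos: [0.5356, -0.0409, 0.0341]
orientation: [-0.679, -3.067, 0.002]
force: [-3.3, -4.1, 2.2]
opening: 0.0004
t: 7.8
tool_pos: [0.5365, -0.039, 0.0341]
orientation: [-0.68, -3.067, 0.001]
force: [-3.1, -6.1, 1.1]
opening: 0.0004
```

```bash
python3 -m handwheel '0.0014 0.003 0 0 0 0; 0.0028 0.006 0 0 0 0'
```

```text
t: 8.0
tool_pos: [0.5373, -0.0373, 0.0341]
orientation: [-0.68, -3.067, 0.002]
force: [-3.6, -6.2, 1.9]
opening: 0.0003
```

```bash
python3 -m handwheel '0.0014 0.003 0 0 0 0; 0.0028 0.006 0 0 0 0'
```

```text
t: 8.2
tool_pos: [0.5375, -0.0369, 0.0341]
orientation: [-0.679, -3.066, 0.006]
force: [-7.7, -16.1, 5.1]
opening: 0.0004
```

Force jumped from 7 to 18 N and motion stopped, so the pin end is on the stop. I back off along the groove, then lift and clear the view.

```bash
python3 -m handwheel '-0.003 -0.006 0 0 0 0; -0.008 -0.018 0 0 0 0; -0.02 -0.042 0 0 0 0; -0.035 -0.075 0 0 0 0; -0.042 -0.09 0 0 0 0' && python3 -m handwheel '-0.005 -0.01 0 0 0 0; -0.005 -0.01 0.05 0 0 0; -0.005 -0.01 0.15 0 0 0; -0.005 -0.01 0.3 0 0 0; -0.005 -0.01 0.45 0 0 0' && python3 -m handwheel '-0.05 0.12 0 0 0 0; -0.1 0.25 0 0 0 0; -0.15 0.4 0 0 0 0; -0.2 0.55 0 0 0 0; -0.25 0.7 0 0 0 0' && python3 -m handwheel '-0.05 0.15 0 0 0 0; -0.12 0.3 0 0 0 0; -0.2 0.42 0 0 0 0; -0.27 0.5 0 0 0 0; -0.3 0.55 0 0 0 0'
```

```text
t: 8.7
tool_pos: [0.5254, -0.0627, 0.0341]
orientation: [-0.68, -3.067, 0.0]
force: [0.3, -0.4, 0.5]
opening: 0.0004
t: 9.2
tool_pos: [0.5239, -0.0644, 0.1713]
orientation: [-0.679, -3.067, -0.0]
force: [1.0, 0.1, -0.6]
opening: 0.0006
t: 9.7
tool_pos: [0.4488, 0.147, 0.1707]
orientation: [0.679, 3.066, 0.002]
force: [1.2, 0.4, -0.3]
opening: 0.0006
t: 10.2
tool_pos: [0.3575, 0.3125, 0.1705]
orientation: [0.675, 3.068, 0.002]
force: [-0.5, 0.0, -0.1]
opening: 0.0003
```

```bash
python3 - <<'E'
from h import *
snap('side','pics/side5.png');p,d=snap('top','pics/top5.png')
g=cv2.resize(p[80:280,220:460],None,fx=3,fy=3,interpolation=cv2.INTER_CUBIC); cv2.imwrite('pics/crop5.png',g[:,:,::-1])
u=np.array([.421,.907]);n=np.array([-.907,.421])
for q in('long_pin','short_pin','stop_bar'):
    for r in robot.silhouettes('top',q):
        rc=np.argwhere(r['pixels']&(d>0)); P=pts('top',d,rc); z=P[:,2]
        S=P[z>(0.042 if q=='stop_bar' else .025)]
        if len(S)<50: continue
        b=cv2.minAreaRect((S[:,:2]*1000).astype(np.float32)); c=np.array(b[0])-[626.1,58.5]
        print(q,round(r['conf'],2),np.round(r['rect']),np.round(b[0],1),np.round(b[1],1),'along',round(c@u,1),'lat',round(c@n,1),np.percentile(z,[50,95]).round(4))
print(robot.read_state()['tool_pos'],robot.read_state()['t'])
E
```

```text
long_pin 0.95 [189. 312.  76.  46.] [377.  165.5] [104.5  11.1] along -7.8 lat 271.0 [0.022 0.025]
long_pin 0.88 [451. 350.  37.  76.] [ 326.8 -219. ] [ 11.2 106. ] along -377.7 lat 154.6 [0.0218 0.0251]
long_pin 0.69 [289. 182.  75.  48.] [566.7  24.9] [108.9  23.8] along -55.5 lat 39.7 [0.0432 0.0459]
long_pin 0.63 [332. 335.  74.  30.] [347.1 -46.2] [ 11.8 105. ] along -212.4 lat 209.0 [0.0221 0.0249]
short_pin 0.56 [355. 153.  44.  35.] [610.  -73.1] [58.8 25.8] along -126.1 lat -40.8 [0.0433 0.046 ]
stop_bar 0.96 [259. 136.  61. 100.] [629.1  65.8] [ 16.9 149.4] along 7.9 lat 0.3 [0.0499 0.0522]
[0.35984031 0.31001188 0.16984575] 10.45
```

View pics/crop5.png

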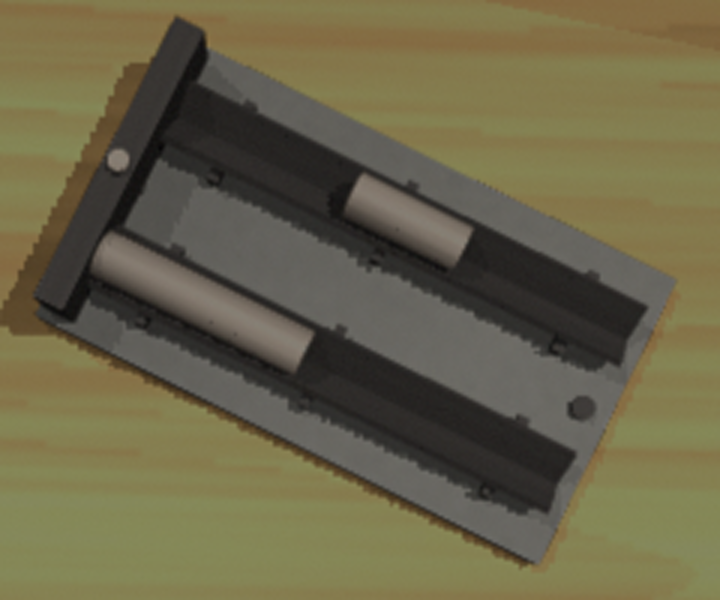

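The crop shows the long pin's front end against the stop bar at about (100,255), seated in its groove. Its centre measures 55.5 mm from the face against a nominal 55. The short pin is where it was, within 0.2 mm. I hand in.

```bash
python3 -m handwheel '0 0 0 0 0 0; 0 0 0 0 0 0'; python3 -c "
from plant import robot
print(robot.close_job())"
```

```text
t: 10.65
tool_pos: [0.36, 0.3095, 0.1692]
orientation: [0.681, 3.067, -0.0]
force: [0.9, 0.8, -0.5]
opening: 0.0005
the job is handed in; nothing more can be done
None
```

The long steel pin is pushed home against the stop bar, and the job was handed in at about 10.7 s. I pushed it about 67 mm along the +y groove with closed fingertips at 34 mm height. The push took 4–7 N and was stopped when the force rose to 18 N at the stop. The arm then backed off along the groove, lifted and moved clear.

- **Long pin:** its centre measures 55.5 mm from the stop face, against 55 mm nominal and within the 2 mm calibration. It sits 39.7 mm off the fixture's centre line, in its groove, with its top at about 45–46 mm, so it is still seated.
- **Short pin:** its measured position is unchanged to within 0.2 mm.
- **Orange bars:** they were not touched.
- **Disagreement:** the tool stopped about 4 mm further along than I predicted from the finger thickness. The final picture and the measured pin position show the pin at the stop, so I put this down to the finger being thinner at the tip.

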